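# Pin and hold a coaster press

### The arm

A 6-joint arm with a two-finger parallel gripper is mounted at the origin on the work surface. World frame = base frame: x ahead of the robot, y to its left, z up, the work surface at z = 0. Lengths are in m, angles in rad, forces in N, time in s.
With the tool pointing down it reaches from about 0.35 to 0.775 m from the base axis. Payload 7.3 kg.
Tool frame: the origin (TCP) lies at the very end of the fingers, on their centre line; the grasp point (between the pads) lies 19 mm behind it (robot.hold_point_z is the distance from the TCP to the grasp point, in m); z points along the fingers, y is the direction in which the jaws open and shut (so a half turn about z gives the same grasp; the last joint's range is limited). The gripper opens to 92 mm and grips with 3 to 60 N. Pads are 19 mm wide; open, the fingers measure 130 mm over their backs; the gripper's body (75 mm by 190 mm) begins 47 mm behind the grasp point.
Start: joints at [1.179, 0.342, 1.524, -0, 1.275, -0.146], TCP at [0.128, 0.509, 0.204] pointing down, gripper open.
Joint ranges: [-2.53, 2.53], [-0.77, 2.02], [0.04, 2.7], [-1, 4.14], [0.28, 2.66], [-3.11, 3.11]. Speed limits (rad/s): [2.57, 2.57, 3.14, 3.14, 3.14, 3.14].

### API

Orientations are given as [roll, pitch, yaw] about the fixed x, y, z axes, in that order (R = Rz(yaw) Ry(pitch) Rx(roll)).
In Python, from cell import monitor, viewer, robot gives the robot as it stands.
- The arm moves only by the tool move_arm, never from a script. Its argument "deltas" is a list of rows, each an object of numbers: "x", "y", "z": the shift along the tool's x, y, z in m; "wx", "wy", "wz": the turn, a rotation vector about the tool's x, y, z in degrees; "hand": the opening, from 0 (shut) to 1 (fully open). In form: [{"x": .., "y": .., "z": .., "wx": .., "wy": .., "wz": .., "hand": ..}, ...]. A call has 1 to 8 rows; each row is the pose to reach, as a shift and turn from the pose commanded when the call began, along the tool's axes at that moment; what a row does not reach only later rows make up. A row lasts 1/8 s, in which the tool goes at most 62.5 mm and 10.7 degrees, less where a joint would pass 70% of its speed; a pose out of reach is approached as far as the arm can. A call with a gripper value outside its range is refused whole. The fingers move at their own pace and stop on an object; "grip_force" is the grip in N (left out, the last holds). Time passes only in rows, so rows that repeat a pose let the fingers close. It gives the time, the measured TCP pose, the force and the opening at its end, in the units of the state.
- monitor.observe(): the state, without advancing time (a new reading comes with each control period).
- viewer.read_camera(name): name is "scene" or "top" or "wrist"; returns the picture (480x640x3 uint8, red, green, blue); there is no depth.
- viewer.camera_params(name): a dict with "camera_matrix" (3x3 intrinsics, pixels), "R" (3x3) and "t" (3): a world point X has camera coordinates R X + t. Camera axes: x right, y down, z forward; pixel columns grow to the right and rows downward; lengths in m; the calibration is good to about 2 mm. A picture is of the moment at which its call begins: read the wrist's pose just before it. camera_params takes no time and is no camera call; for the wrist camera it gives the pose at the moment of the call.
- robot.hand_in(): hands the job in, once; it reports no verdict.
The state is a dict: "time": time; "qpos": joint angles; "qvel": joint speeds; "joint_efforts": joint torques, N m; "tool_pos": TCP position; "tool_rot": TCP orientation; "contact_force": force on the tool from outside, world axes, zero at the start; "torque": the same for the moment, N m; "opening": finger opening in m.
Only numpy, scipy, OpenCV 4.12 (cv2) and the standard library are available. Lean on these libraries where they do the work, as an engineer would, in place of code of your own. Each camera call takes 0.05 s, during which the arm holds its last target. There are 200 camera calls.

### The job

Swing the white lid of the coaster press down over the beaded coaster, then take the pin with the red knob from its rack and push it through the lid's hole into the hole of the base below. Finish while still holding on: keep pushing the red pin straight down (about 10 to 15 N) so that its flange squeezes the sprung lid fully shut on the base, and stay so without letting up. Leave the blue pin, the trays, the jar and the tin alone.

Things in the scene. Friction and masses are not known exactly. Their poses are not given: they have to be found in the camera images.
- press: coaster press: grey base 130 x 160 x 24 mm (x, y, z) fixed to the desk, a coaster of coloured beads let into its top. Origin: centre of its underside; z up. The lid's hinge runs along its own x near its +y edge; the pin hole is near its -y edge. The place and yaw of the base vary
- hinge_mid (a point): middle of the hinge line of the lid, in the base's frame at (0, 75, 24.5) mm; the hinge runs along the base's x. The lid turns about this line
- base_hole (a point): centre of the mouth of the pin hole in the base's top face, in the base's frame at (0, -55, 24) mm; round blind hole 13 mm wide, 20 mm deep, edge chamfered 2 mm
- swing (a joint): swing of the lid, rad: 0 = lowered as far as it rests by itself, up to 1.3 = open. A stiff friction hinge (0.4 Nm): the lid stays where it is left; pushing its upper (outer) face near the free edge brings it down. Starts 0.8 to 1.2
- lid (a joint): how far the lid is pressed against the spring in its hinge, rad: 0 = free, 0.06 = fully shut, flat on the base (hard stop). The lid's angle above the base is 0.06 + swing - this. At swing 0 and unpressed the lid stands 0.06 rad open, its hole 8 mm higher than when shut, and springs back to that whenever it is let go; pushing it fully shut takes about 5 N at the hole
- lid_hole (a point): centre of the pin hole's mouth in the lid's upper (outer) face; z: outward normal, x along the hinge, -y to the free edge. White lid, 2 green stripes, 120 mm along the hinge, 12 thick, reaching 150 from the hinge line, which lies in its underside; hole 130 from that line, 13 wide, right through, 2 mm chamfer, green 26 mm square outline. Lid shut: 36.5 mm above the desk, over the base's hole
- rack: grey pin rack 60 x 140 x 36 mm (x, y, z), fixed; a hole each at y = -40 and +40 mm holds one pin, red and blue either way round. Origin: centre of its underside. Place and yaw vary
- pin: the pin to use, with the red knob, upright in the rack, loose, 60 g. Origin: at the tip of the shank, on its axis; z up along the pin to the knob. Steel shank 10 mm thick from 0 to 30 mm with a 3 mm tapered tip, steel flange 26 mm across from 30 to 34 mm, round red knob 20 mm across from 34 to 72 mm. In the rack the flange rests on the rack's top, so the origin is 6 mm above the desk. Pushed home with the lid shut the origin is 6.5 mm above the desk
- spare: a pin of the same make with a blue knob, in the rack's other hole; leave it there. Origin as for the red pin
- trays: bystander: stack of white bead trays, 85 x 60 x 44 mm, loose; origin: centre of the underside
- jar: bystander: small jar 48 mm across, 60 mm high, orange cap, loose; origin: centre of the underside
- tin: bystander: lilac box 90 x 60 x 30 mm, loose; origin: centre of the underside
There are look-alikes about, which are no part of the job. Of the things like the pin, leave any that is purple; of the rest the smaller one is meant. Leave any brown look-alike of the press alone.

How it is judged:
On the way, in this order (a step that is already met when the one before it is completed fails the run):
1. the lid is swung down as far as it rests by itself (swing below 0.03 rad) (value of joint swing below 0.03 rad), for 0.2 s.
2. the red pin is through the lid and at least 5 mm into the base's hole (z of pin in the frame of base_hole below -0.005 m and horizontal distance between pin and base_hole below 0.004 m and value of joint swing below 0.03 rad), for 0.1 s.
At the end, for the whole second after the job is handed in: lid held fully shut against its spring (swing < 0.02, lid > 0.05 rad); red pin upright (within 0.1 rad) through both holes, its tip 15 mm or more deep in the base's hole and within 4 mm of its axis; fingers press the pin and the pin the lid with over 3 N, through the last second (value of joint swing below 0.02 rad and value of joint lid above 0.05 rad and z of pin in the frame of base_hole below -0.015 m and horizontal distance between pin and base_hole below 0.004 m and angle between pin's own z axis and vertical below 0.1 rad and contact force between pin and lid above 3 N and contact force between the fingers and pin above 3 N); the arm keeps its last pose, push and grip.
It fails at once if the blue pin is moved by more than 15 mm (distance of spare from where it was at the start of the episode above 0.015 m).
It fails at once if the trays, the jar or the tin are moved by more than 20 mm (distance of any of trays, jar, tin from where it was at the start of the episode above 0.02 m).
It also fails if it takes over 54 s, if anything falls off the work surface, if the arm or the gripper's body presses on something with over 40 N, if the wrist force passes 120 N, or if a joint passes its speed limit or range.

## Working session

There is one attempt and no reset: what is moved stays moved. The work goes in short steps, Python scripts to look and compute and a tool call to move; the robot and the scene stay as the last step left them, time stands still between calls to the robot, and variables do not carry over. Pictures are saved under pics/ and viewed, about 8 in all and at most 12, crops included, and the job is handed in when it is done.

Besides the shell and the picture viewer there is one more tool, called after "Call:" by a JSON object that holds its "op" and its "data", one argument or row to a line. move_arm: Moves the arm, as the interface text tells. Its arguments: {"type":"object","properties":{"deltas":{"type":"array","items":{"type":"object","properties":{"x":{"type":"number"},"y":{"type":"number"},"z":{"type":"number"},"wx":{"type":"number"},"wy":{"type":"number"},"wz":{"type":"number"},"hand":{"type":"number"}}}},"grip_force":{"type":"number"}},"required":["deltas"]}

```bash
mkdir -p pics; ls; python3 - <<'E'
from cell import monitor, viewer, robot
import cv2,numpy as np
for n in ("scene","top"):
    im=viewer.read_camera(n); cv2.imwrite(f"pics/{n}0.png",im[:,:,::-1])
    p=viewer.camera_params(n); print(n,{k:np.round(v,4).tolist() for k,v in p.items()})
print(monitor.observe())
E
```

```text
pics
scene {'camera_matrix': [[579.936, 0.0, 319.7134], [0.0, 579.936, 235.3418], [0.0, 0.0, 1.0]], 'R': [[0.2259, 0.9741, -0.002], [0.6888, -0.1612, -0.7068], [-0.6888, 0.1583, -0.7075]], 't': [-0.1353, -0.3059, 1.4734]}
top {'camera_matrix': [[451.0586, 0.0, 324.6068], [0.0, 451.0586, 241.0438], [0.0, 0.0, 1.0]], 'R': [[0.0143, -0.9995, 0.0298], [-0.9964, -0.0167, -0.0833], [0.0837, -0.0285, -0.9961]], 't': [-0.0175, 0.5324, 0.9616]}
{'time': 0.1, 'qpos': array([ 1.17895906e+00,  3.42654356e-01,  1.52486653e+00, -2.01148734e-05,
        1.27541016e+00, -1.45977473e-01]), 'qvel': array([ 1.04096353e-03, -1.00822164e-03, -3.01879603e-03, -4.41478621e-05,
       -2.66899367e-04,  2.10190939e-04]), 'joint_efforts': array([ 3.52825911e-03, -4.31998086e+01, -2.44695246e+01,  7.21529522e-02,
        5.24387124e-02, -5.19666469e-05]), 'tool_pos': array([0.12760975, 0.50887169, 0.20343299]), 'tool_rot': array([-3.14026570e+00, -1.75649776e-04,  2.89573862e+00]), 'contact_force': array([ 0.1050551 ,  0.34483645, -0.18407667]), 'torque': array([ 0.04623854, -0.01749889,  0.02940411]), 'opening': 0.09165666802776883}
```

View pics/scene0.png

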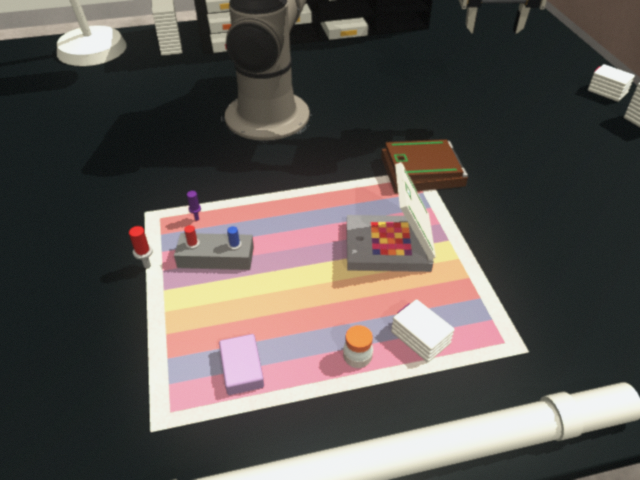

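View pics/top0.png

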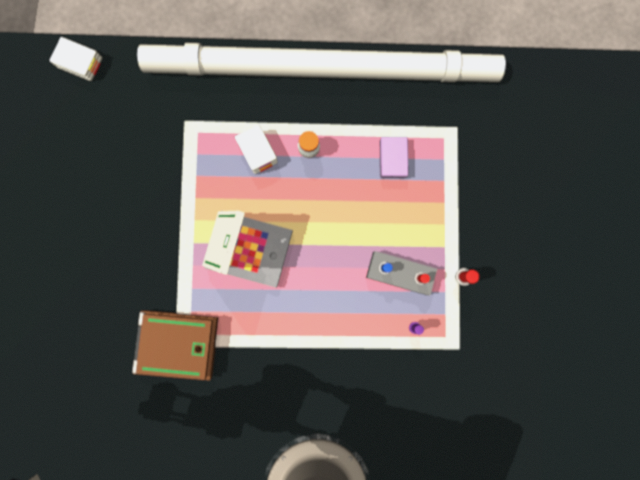

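Scene: the red pin candidates are the rack pin (top 423,279; scene 190,236) and a larger loose one (top 470,277; scene 140,242). There is also a purple one (top 417,328) and the blue spare (top 387,267). I choose the smaller red one, in the rack. The press is the grey base with the white lid (top 250,245), not the brown one. Next is a close crop.

```bash
python3 - <<'E'
import cv2,numpy as np
t=cv2.imread("pics/top0.png"); s=cv2.imread("pics/scene0.png")
def c(i,x,y,w,h,f): return cv2.resize(i[y:y+h,x:x+w],None,fx=f,fy=f,interpolation=cv2.INTER_CUBIC)
a=c(t,195,200,110,95,3.6); a=cv2.resize(t[200:295,195:305],(400,300),interpolation=2)
b=cv2.resize(t[240:315,355:455],(400,300),interpolation=2)
d=cv2.resize(s[160:280,330:450],(400,300),interpolation=2)  # x 3.333, y 2.5
d=cv2.resize(s[180:270,330:450],(400,300),interpolation=2)
d=cv2.resize(s[160:280,310:470],(400,300),interpolation=2) #2.5
e=cv2.resize(s[200:290,160:280],(400,300),interpolation=2) #3.33
cv2.imwrite("pics/crop1.png",np.vstack([np.hstack([a,b]),np.hstack([d,e])]))
E
```

```text
(no output)
```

View pics/crop1.png

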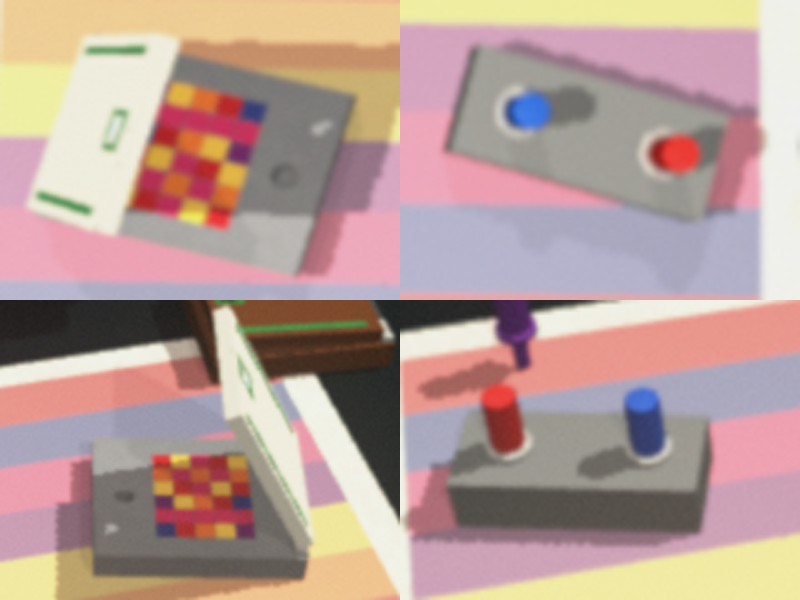

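The crop shows: base hole at top (273.4,255.7), lid square at top (226.6,241.2), red rack pin flange at about top (420.8,278.8), and blue at (385,267.5). I'll fit the press and rack poses from both cameras.

```bash
cat > h.py <<'E'
import numpy as np
from scipy.optimize import least_squares
from cell import viewer
P={n:viewer.camera_params(n) for n in("scene","top")}
def proj(X,p):
    c=np.asarray(p["R"])@X+p["t"]; q=np.asarray(p["camera_matrix"])@c; return q[:2]/q[2]
def place(v,l):
    c,s=np.cos(v[2]),np.sin(v[2]); return np.array([v[0]+c*l[0]-s*l[1],v[1]+s*l[0]+c*l[1],l[2]])
def lidpt(x,d,h,a): # along hinge x, distance d from hinge, height h over underside, angle a
    return np.array([x,.075-d*np.cos(a)+h*np.sin(a),.0245+d*np.sin(a)+h*np.cos(a)])
E
python3 - <<'E'
from h import *
a=lambda x,y:(195+x/3.636,200+y/3.158)
b=lambda x,y:(355+(x-400)/4,240+y/4)
d=lambda x,y:(310+x/2.5,160+(y-300)/2.5)
e=lambda x,y:(160+(x-400)/3.333,200+(y-300)/3.333)
X,Y=.065,.08
pr=[("top",(X,-Y,.024),a(355,95)),("top",(-X,-Y,.024),a(297,273)),("top",(0,-.055,.024),a(285,176)),
("scene",(X,-Y,.024),d(93,552)),("scene",(-X,-Y,.024),d(93,440)),("scene",(X,Y,.024),d(307,553)),("scene",(0,-.055,.024),d(125,496))]
X,Y=.03,.07
rk=[("top",(X,Y,.036),b(475,45)),("top",(X,-Y,.036),b(733,113)),("top",(-X,-Y,.036),b(697,220)),("top",(0,-.04,.038),b(663,155)),("top",(0,.04,.038),b(520,110)),
("scene",(-X,-Y,.036),e(470,410)),("scene",(-X,Y,.036),e(710,418)),("scene",(X,Y,.036),e(697,490)),("scene",(X,-Y,.036),e(447,487))]
for nm,o,v0 in(("press",pr,[.5,.15,-.25]),("rack",rk,[.45,-.2,-.25])):
    f=lambda v:np.concatenate([proj(place(v,l),P[c])-q for c,l,q in o])
    r=least_squares(f,v0,loss="soft_l1"); v=r.x
    print(nm,v.round(4),np.degrees(v[2]).round(1)); print(f(v).reshape(-1,2).round(1).tolist())
    if nm=="press":
        g=lambda s:np.concatenate([proj(place(v,lidpt(0,.13,.012,s[0])),P[c])-q for c,q in(("top",a(115,130)),("scene",d(245,375)))])
        r=least_squares(g,[1.]); print("lid angle",r.x,r.fun.round(1)); al=r.x[0]
        for nme,l in(("hole",(0,-.055,.024)),("lidhole",lidpt(0,.13,.012,al)),("edge",lidpt(0,.15,.012,al)),("hinge",(0,.075,.0245))): print(nme,place(v,l).round(4))
    else: print("red",place(v,(0,-.04,.006)).round(4),"blue",place(v,(0,.04,.006)).round(4))
E
```

```text
press [ 0.5122  0.1557 -0.2388] -13.7
[[-0.8, -0.5], [-0.3, 1.2], [-0.4, -0.2], [0.0, 1.5], [-1.4, -1.2], [0.2, 1.7], [-0.7, -0.7]]
lid angle [1.09548744] [-0.6  0.3 -0.4  0.3]
hole [0.4992 0.1023 0.024 ]
lidhole [0.5184 0.1811 0.1456]
edge [0.5163 0.1722 0.1634]
hinge [0.53   0.2286 0.0245]
rack [ 0.4659 -0.1754 -0.2612] -15.0
[[0.2, -0.8], [-1.9, -0.1], [0.1, 0.1], [-1.1, -0.9], [-1.1, 0.1], [-0.8, -0.2], [-0.7, -1.0], [-0.5, 0.2], [-0.4, -0.6]]
red [ 0.4556 -0.214   0.006 ] blue [ 0.4763 -0.1367  0.006 ]
```

Call:
{"op": "move_arm", "data": {
  "deltas": [
    {"x": -0.06, "y": -0.025, "hand": 0},
    {"x": -0.12, "y": -0.05, "hand": 0},
    {"x": -0.18, "y": -0.075, "hand": 0},
    {"x": -0.24, "y": -0.1, "hand": 0},
    {"x": -0.3, "y": -0.125, "hand": 0},
    {"x": -0.36, "y": -0.15, "hand": 0},
    {"x": -0.42, "y": -0.18, "hand": 0},
    {"x": -0.459, "y": -0.199, "hand": 0}
  ],
  "grip_force": 20
}}

```text
schema error: expected keys x, y, z, wx, wy, wz, hand
```

Call:
{"op": "move_arm", "data": {
  "deltas": [
    {"z": 0, "hand": 0},
    {"z": 0.0, "hand": 0}
  ]
}}

```text
schema error: expected keys x, y, z, wx, wy, wz, hand
```

All keys are required.

Call:
{"op": "move_arm", "data": {
  "deltas": [
    {"x": -0.06, "y": -0.025, "z": 0, "wx": 0, "wy": 0, "wz": 0, "hand": 0},
    {"x": -0.12, "y": -0.05, "z": 0, "wx": 0, "wy": 0, "wz": 0, "hand": 0},
    {"x": -0.18, "y": -0.075, "z": 0, "wx": 0, "wy": 0, "wz": 0, "hand": 0},
    {"x": -0.24, "y": -0.1, "z": 0, "wx": 0, "wy": 0, "wz": 0, "hand": 0},
    {"x": -0.3, "y": -0.125, "z": 0, "wx": 0, "wy": 0, "wz": 0, "hand": 0},
    {"x": -0.36, "y": -0.15, "z": 0, "wx": 0, "wy": 0, "wz": 0, "hand": 0},
    {"x": -0.42, "y": -0.18, "z": 0, "wx": 0, "wy": 0, "wz": 0, "hand": 0},
    {"x": -0.459, "y": -0.199, "z": 0, "wx": 0, "wy": 0, "wz": 0, "hand": 0}
  ],
  "grip_force": 20
}}

```text
time: 1.1
tool_pos: [0.5254, 0.2032, 0.2037]
tool_rot: [3.142, -0.001, 2.896]
contact_force: [0.6, 1.4, 0.9]
opening: 0.0165
```

Call:
{"op": "move_arm", "data": {
  "deltas": [
    {"x": 0, "y": 0, "z": 0, "wx": 0, "wy": 0, "wz": 0, "hand": 0},
    {"x": 0, "y": 0, "z": 0, "wx": 0, "wy": 0, "wz": 0, "hand": 0}
  ]
}}

```text
time: 1.35
tool_pos: [0.5236, 0.2048, 0.2034]
tool_rot: [-3.141, -0.002, 2.895]
contact_force: [0.1, -0.3, -0.4]
opening: 0.0008
```

Call:
{"op": "move_arm", "data": {
  "deltas": [
    {"x": 0, "y": 0, "z": 0.03, "wx": 0, "wy": 0, "wz": 0, "hand": 0},
    {"x": 0, "y": 0, "z": 0.06, "wx": 0, "wy": 0, "wz": 0, "hand": 0},
    {"x": 0, "y": -0.012, "z": 0.073, "wx": 0, "wy": 0, "wz": 0, "hand": 0},
    {"x": 0, "y": -0.025, "z": 0.081, "wx": 0, "wy": 0, "wz": 0, "hand": 0},
    {"x": 0, "y": -0.038, "z": 0.092, "wx": 0, "wy": 0, "wz": 0, "hand": 0},
    {"x": 0, "y": -0.052, "z": 0.106, "wx": 0, "wy": 0, "wz": 0, "hand": 0}
  ]
}}

```text
time: 2.1
tool_pos: [0.5118, 0.1542, 0.0985]
tool_rot: [3.141, 0.002, 2.896]
contact_force: [-0.1, 0.6, 3.2]
opening: 0.0006
```

Call:
{"op": "move_arm", "data": {
  "deltas": [
    {"x": 0, "y": -0.008, "z": 0.013, "wx": 0, "wy": 0, "wz": 0, "hand": 0},
    {"x": 0, "y": -0.015, "z": 0.026, "wx": 0, "wy": 0, "wz": 0, "hand": 0},
    {"x": 0, "y": -0.02, "z": 0.038, "wx": 0, "wy": 0, "wz": 0, "hand": 0},
    {"x": 0, "y": -0.023, "z": 0.049, "wx": 0, "wy": 0, "wz": 0, "hand": 0}
  ]
}}

```text
time: 2.6
tool_pos: [0.5058, 0.1317, 0.0482]
tool_rot: [-3.141, -0.0, 2.896]
contact_force: [-0.9, -1.5, 3.1]
opening: 0.0005
```

Call:
{"op": "move_arm", "data": {
  "deltas": [
    {"x": 0, "y": -0.001, "z": 0.006, "wx": 0, "wy": 0, "wz": 0, "hand": 0},
    {"x": 0, "y": -0.001, "z": 0.012, "wx": 0, "wy": 0, "wz": 0, "hand": 0},
    {"x": 0, "y": -0.001, "z": 0.014, "wx": 0, "wy": 0, "wz": 0, "hand": 0},
    {"x": 0, "y": -0.001, "z": 0.014, "wx": 0, "wy": 0, "wz": 0, "hand": 0}
  ]
}}

```text
time: 3.1
tool_pos: [0.5056, 0.1314, 0.0349]
tool_rot: [3.141, -0.0, 2.896]
contact_force: [-0.5, 0.2, -0.3]
opening: 0.0006
```

```bash
python3 - <<'E'
from cell import viewer
import cv2,numpy as np
s=viewer.read_camera("scene")[150:290,320:480,::-1]; w=viewer.read_camera("wrist")[:,:,::-1]
cv2.imwrite("pics/p4.png",np.hstack([cv2.resize(s,(400,350),interpolation=2),cv2.resize(w,(400,350))]))
E
```

```text
(no output)
```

View pics/p4.png

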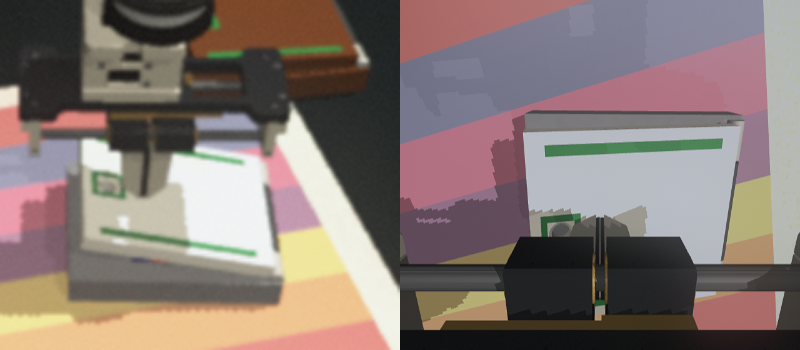

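The lid is down, with the fingers on it and the hole (left panel 108,185) clear of them. The force is low, so I'll push a bit further.

Call:
{"op": "move_arm", "data": {
  "deltas": [
    {"x": 0, "y": 0, "z": 0.004, "wx": 0, "wy": 0, "wz": 0, "hand": 0},
    {"x": 0, "y": 0, "z": 0.006, "wx": 0, "wy": 0, "wz": 0, "hand": 0},
    {"x": 0, "y": 0, "z": 0.006, "wx": 0, "wy": 0, "wz": 0, "hand": 0}
  ]
}}

```text
time: 3.58
tool_pos: [0.5057, 0.1311, 0.0289]
tool_rot: [3.141, -0.0, 2.896]
contact_force: [0.9, 0.3, 0.0]
opening: 0.0004
```

```bash
python3 - <<'E'
from h import *
from cell import viewer,monitor
import cv2
o=monitor.observe(); print(o["tool_pos"],o["contact_force"],proj(o["tool_pos"],P["scene"]),proj(o["tool_pos"],P["top"]))
s=viewer.read_camera("scene")[150:290,320:480,::-1]; w=viewer.read_camera("top")[190:310,190:310,::-1]
cv2.imwrite("pics/p5.png",np.hstack([cv2.resize(s,(400,350),interpolation=2),cv2.resize(w,(400,400),interpolation=2)[:350]]))
E
```

```text
[0.50566646 0.13112047 0.02885907] [8.74532692e-01 2.53560648e-01 3.52226017e-04] [374.6517559  235.80285383] [259.40721882 252.19146866]
```

View pics/p5.png

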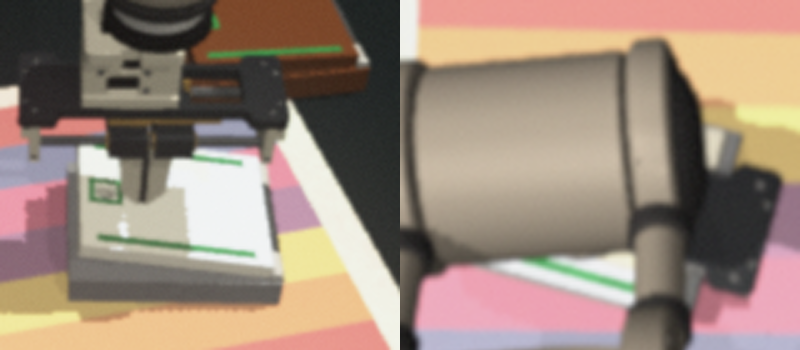

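```bash
python3 - <<'E'
from h import *
v=[.5122,.1557,-.2388]
for a in(0,.03,.06,.1,.15):
    print(a,[((proj(place(v,lidpt(x,d,.012,a)),P["scene"])-[320,150])*2.5).round(0).tolist() for x,d in((0,.13),(.06,.15),(-.06,.15),(.06,0.0))])
E
```

```text
0 [[99.0, 208.0], [75.0, 264.0], [71.0, 155.0], [277.0, 266.0]]
0.03 [[100.0, 204.0], [76.0, 260.0], [72.0, 151.0], [278.0, 266.0]]
0.06 [[101.0, 201.0], [77.0, 256.0], [73.0, 147.0], [278.0, 266.0]]
0.1 [[102.0, 196.0], [78.0, 251.0], [74.0, 141.0], [279.0, 266.0]]
0.15 [[104.0, 190.0], [81.0, 244.0], [77.0, 134.0], [280.0, 266.0]]
```

Call:
{"op": "move_arm", "data": {
  "deltas": [
    {"x": 0, "y": 0, "z": 0.004, "wx": 0, "wy": 0, "wz": 0, "hand": 0},
    {"x": 0, "y": 0, "z": 0.004, "wx": 0, "wy": 0, "wz": 0, "hand": 0}
  ]
}}

```text
time: 3.92
tool_pos: [0.5056, 0.1311, 0.0247]
tool_rot: [3.142, -0.0, 2.896]
contact_force: [0.2, 0.2, -0.0]
opening: 0.0005
```

```bash
python3 - <<'E'
from h import *
from cell import viewer,monitor
import cv2
for i in range(3):
    o=monitor.observe(); print(o["tool_pos"].round(4),o["contact_force"].round(3),o["torque"].round(3),o["joint_efforts"].round(2),o["qpos"].round(4)); s=viewer.read_camera("scene")
print(proj(o["tool_pos"],P["scene"]), )
s=s[150:290,320:480,::-1]; w=viewer.read_camera("wrist")[:,:,::-1]
cv2.imwrite("pics/p6.png",np.hstack([cv2.resize(s,(400,350),interpolation=2),cv2.resize(w,(400,350))]))
E
```

```text
[0.5056 0.1311 0.0247] [ 0.152  0.197 -0.035] [-0.039 -0.027 -0.006] [ 2.000e-02 -4.653e+01 -1.732e+01 -2.000e-02  1.000e-01  0.000e+00] [ 1.0690e-01  5.5230e-01  1.7508e+00  2.0000e-04  8.3890e-01 -1.2182e+00]
[0.5056 0.1312 0.0248] [-0.427  0.015  0.627] [ 0.037 -0.001 -0.018] [-5.000e-02 -4.668e+01 -1.748e+01 -3.000e-02  8.000e-02 -0.000e+00] [ 1.0690e-01  5.5220e-01  1.7507e+00  4.0000e-04  8.3900e-01 -1.2182e+00]
[0.5055 0.1312 0.0248] [-0.339  0.144  0.603] [ 0.08  -0.012 -0.047] [-4.000e-02 -4.669e+01 -1.751e+01 -1.000e-02  8.000e-02 -0.000e+00] [ 1.0700e-01  5.5210e-01  1.7507e+00  4.0000e-04  8.3910e-01 -1.2182e+00]
[374.55457167 237.22346839]
```

View pics/p6.png

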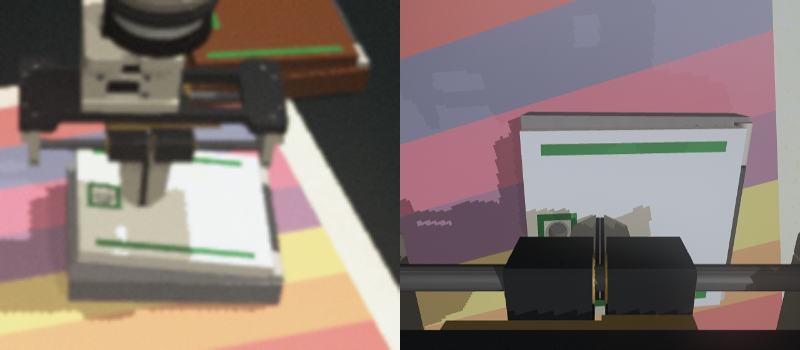

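```bash
python3 - <<'E'
from h import *
from cell import robot
v=[.5122,.1557,-.2388]
p=viewer.camera_params("wrist"); print(robot.hold_point_z, (-np.asarray(p["R"]).T@p["t"]).round(4), np.asarray(p["R"]).round(3).tolist())
f=lambda X:(proj(X,p)*[400/640,350/480]+[400,0]).round(0).tolist()
for a in(.06,.1): print(a,"hole",f(place(v,lidpt(0,.13,.012,a))),"lid corners -x",f(place(v,lidpt(-.06,.15,.012,a))),f(place(v,lidpt(-.06,0,.012,a))))
print("base -x",f(place(v,(-.065,-.08,.024))),f(place(v,(-.065,.08,.024))),f(place(v,(-.065,-.08,0))),f(place(v,(-.065,.08,.0))),"tcp",f(np.array([.5055,.1312,.0248])),f(np.array([.5055,.1312,.0448])))
E
```

```text
0.0188 [0.4236 0.1525 0.2073] [[0.242, 0.97, 0.0], [0.923, -0.231, 0.31], [0.3, -0.075, -0.951]]
0.06 hole [558.0, 230.0] lid corners -x [520.0, 131.0] [751.0, 127.0]
0.1 hole [558.0, 234.0] lid corners -x [519.0, 133.0] [751.0, 127.0]
base -x [520.0, 117.0] [748.0, 115.0] [529.0, 113.0] [732.0, 111.0] tcp [598.0, 215.0] [598.0, 229.0]
```

The wrist view agrees with the fitted pose, and the lid is near 0.06 to 0.1. The finger end seems to sit about 19 mm higher than the nominal TCP. I'll push until the force rises.

Call:
{"op": "move_arm", "data": {
  "deltas": [
    {"x": 0, "y": 0, "z": 0.004, "wx": 0, "wy": 0, "wz": 0, "hand": 0},
    {"x": 0, "y": 0, "z": 0.007, "wx": 0, "wy": 0, "wz": 0, "hand": 0},
    {"x": 0, "y": 0, "z": 0.007, "wx": 0, "wy": 0, "wz": 0, "hand": 0}
  ]
}}

```text
time: 4.5
tool_pos: [0.5057, 0.1307, 0.018]
tool_rot: [-3.141, 0.0, 2.896]
contact_force: [-0.8, -4.0, 5.4]
opening: 0.0001
```

Call:
{"op": "move_arm", "data": {
  "deltas": [
    {"x": 0, "y": 0, "z": 0.002, "wx": 0, "wy": 0, "wz": 0, "hand": 0},
    {"x": 0, "y": 0, "z": 0.004, "wx": 0, "wy": 0, "wz": 0, "hand": 0},
    {"x": 0, "y": 0, "z": 0.004, "wx": 0, "wy": 0, "wz": 0, "hand": 0}
  ]
}}

```text
time: 4.88
tool_pos: [0.5058, 0.1305, 0.0143]
tool_rot: [-3.141, 0.0, 2.896]
contact_force: [-2.1, -4.8, 7.0]
opening: 0.0006
```

Call:
{"op": "move_arm", "data": {
  "deltas": [
    {"x": 0, "y": 0, "z": 0.003, "wx": 0, "wy": 0, "wz": 0, "hand": 0},
    {"x": 0, "y": 0, "z": 0.006, "wx": 0, "wy": 0, "wz": 0, "hand": 0},
    {"x": 0, "y": 0, "z": 0.006, "wx": 0, "wy": 0, "wz": 0, "hand": 0}
  ]
}}

```text
time: 5.25
tool_pos: [0.5063, 0.1302, 0.0095]
tool_rot: [-3.141, 0.002, 2.896]
contact_force: [-3.6, -6.5, 17.2]
opening: 0.0004
```

```bash
python3 - <<'E'
from h import *
from cell import viewer,monitor
import cv2
o=monitor.observe(); print(o["tool_pos"].round(4),o["contact_force"].round(3))
s=viewer.read_camera("scene")[150:290,320:480,::-1]; w=viewer.read_camera("wrist")[:,:,::-1]
cv2.imwrite("pics/p7.png",np.hstack([cv2.resize(s,(400,350),interpolation=2),cv2.resize(w,(400,350))]))
E
```

```text
[0.5063 0.1302 0.0095] [-3.597 -6.522 17.197]
```

View pics/p7.png

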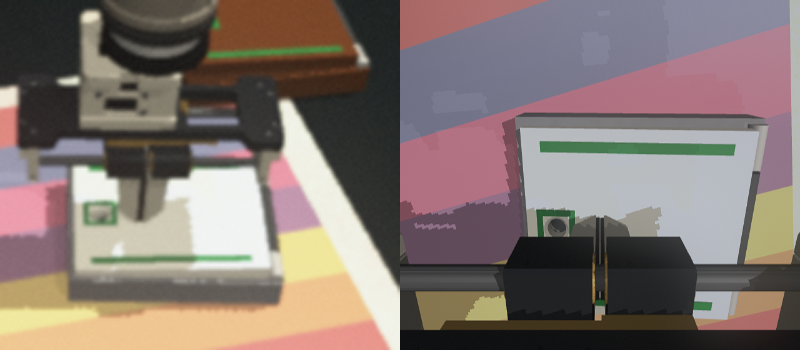

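The lid is flat at 17 N, with its hole at scene crop (99,212), which matches shut. Now I lift and go over the red pin.

Call:
{"op": "move_arm", "data": {
  "deltas": [
    {"x": 0, "y": 0, "z": -0.06, "wx": 0, "wy": 0, "wz": 0, "hand": 0},
    {"x": 0, "y": 0, "z": -0.12, "wx": 0, "wy": 0, "wz": 0, "hand": 0},
    {"x": -0.005, "y": -0.05, "z": -0.15, "wx": 0, "wy": 0, "wz": 8, "hand": 0.3},
    {"x": -0.01, "y": -0.11, "z": -0.16, "wx": 0, "wy": 0, "wz": 16, "hand": 0.55},
    {"x": -0.015, "y": -0.17, "z": -0.16, "wx": 0, "wy": 0, "wz": 25, "hand": 0.55},
    {"x": -0.02, "y": -0.23, "z": -0.16, "wx": 0, "wy": 0, "wz": 34, "hand": 0.55},
    {"x": -0.03, "y": -0.29, "z": -0.16, "wx": 0, "wy": 0, "wz": 40, "hand": 0.55},
    {"x": -0.0345, "y": -0.346, "z": -0.16, "wx": 0, "wy": 0, "wz": 45, "hand": 0.55}
  ]
}}

```text
time: 6.35
tool_pos: [0.4548, -0.2146, 0.1679]
tool_rot: [3.141, -0.0, 2.107]
contact_force: [0.4, 0.6, -1.2]
opening: 0.0498
```

Call:
{"op": "move_arm", "data": {
  "deltas": [
    {"x": 0, "y": 0, "z": 0, "wx": 0, "wy": 0, "wz": 0, "hand": 0.55},
    {"x": 0, "y": 0, "z": 0, "wx": 0, "wy": 0, "wz": 0, "hand": 0.55}
  ]
}}

```text
time: 6.6
tool_pos: [0.4549, -0.2122, 0.1676]
tool_rot: [3.141, -0.001, 2.11]
contact_force: [-0.3, 0.4, -0.2]
opening: 0.0502
```

```bash
python3 - <<'E'
from h import *
from cell import viewer,monitor
import cv2
o=monitor.observe(); print(o["tool_pos"].round(4),o["tool_rot"].round(4),o["contact_force"].round(2),o["opening"],o["qpos"].round(2))
p=viewer.camera_params("wrist"); w=viewer.read_camera("wrist")[:,:,::-1].copy(); s=viewer.read_camera("scene"); cv2.imwrite("pics/w8.png",w)
f=lambda X:(proj(np.array(X),p)).round(0)
for X in([.4556,-.214,.078],[.4556,-.214,.040],[.4763,-.1367,.078]): print(X,f(X))
print("tcp",f(o["tool_pos"]))
np.savez("w8.npz",R=p["R"],t=p["t"],camera_matrix=p["camera_matrix"])
s=s[150:330,320:480,::-1]
cv2.imwrite("pics/p8.png",np.hstack([cv2.resize(s,(320,360),interpolation=2),cv2.resize(w,(480,360))]))
E
```

```text
[ 0.4549 -0.2122  0.1676] [ 3.1412e+00 -1.3000e-03  2.1103e+00] [-0.32  0.36 -0.18] 0.050241886351105935 [-0.59  0.33  1.64  0.    1.17 -1.13]
[0.4556, -0.214, 0.078] [318. 243.]
[0.4556, -0.214, 0.04] [319. 228.]
[0.4763, -0.1367, 0.078] [407. 162.]
tcp [319. 296.]
```

View pics/p8.png

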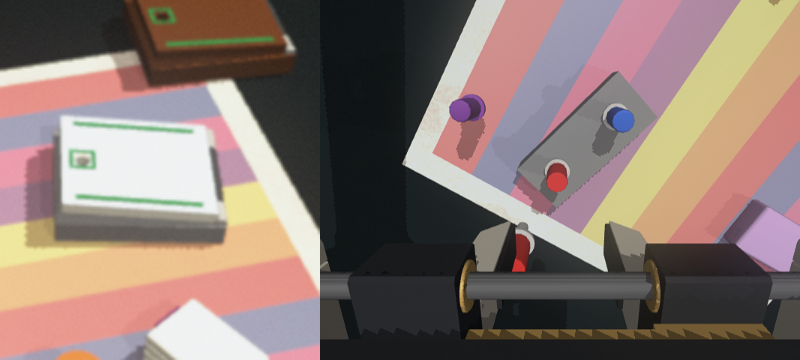

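The wrist view shows the red knob top at wrist (316,241) against (318,243) predicted, so the fit holds within about 1 mm. The lid is down at about 0.06 to 0.07. Now I descend and grip.

Call:
{"op": "move_arm", "data": {
  "deltas": [
    {"x": -0.001, "y": -0.001, "z": 0.05, "wx": 0, "wy": 0, "wz": 0, "hand": 0.55},
    {"x": -0.001, "y": -0.001, "z": 0.09, "wx": 0, "wy": 0, "wz": 0, "hand": 0.55},
    {"x": -0.001, "y": -0.001, "z": 0.115, "wx": 0, "wy": 0, "wz": 0, "hand": 0.55},
    {"x": -0.001, "y": -0.001, "z": 0.124, "wx": 0, "wy": 0, "wz": 0, "hand": 0.55},
    {"x": -0.001, "y": -0.001, "z": 0.124, "wx": 0, "wy": 0, "wz": 0, "hand": 0.55}
  ]
}}

```text
time: 7.32
tool_pos: [0.455, -0.2135, 0.0441]
tool_rot: [3.142, -0.0, 2.112]
contact_force: [-0.7, 0.8, 0.2]
opening: 0.0504
```

Call:
{"op": "move_arm", "data": {
  "deltas": [
    {"x": 0, "y": 0, "z": 0, "wx": 0, "wy": 0, "wz": 0, "hand": 0.1},
    {"x": 0, "y": 0, "z": 0, "wx": 0, "wy": 0, "wz": 0, "hand": 0.1},
    {"x": 0, "y": 0, "z": 0, "wx": 0, "wy": 0, "wz": 0, "hand": 0.1},
    {"x": 0, "y": 0, "z": 0, "wx": 0, "wy": 0, "wz": 0, "hand": 0.1}
  ],
  "grip_force": 45
}}

```text
time: 7.82
tool_pos: [0.4547, -0.2144, 0.0443]
tool_rot: [3.141, 0.0, 2.11]
contact_force: [0.4, -0.2, 2.4]
opening: 0.0187
```

```bash
python3 - <<'E'
from h import *
from cell import viewer,monitor
import cv2
o=monitor.observe(); print(o["tool_pos"].round(4),o["tool_rot"].round(4),o["contact_force"].round(2),o["opening"])
w=viewer.read_camera("wrist")[:,:,::-1].copy(); s=viewer.read_camera("scene")
s=s[160:280,130:290,::-1]
cv2.imwrite("pics/p9.png",np.hstack([cv2.resize(s,(400,300),interpolation=2),cv2.resize(w,(400,300))]))
E
```

```text
[ 0.4547 -0.2144  0.0443] [3.1413e+00 5.0000e-04 2.1103e+00] [ 0.43 -0.16  2.37] 0.01867830661757442
```

View pics/p9.png

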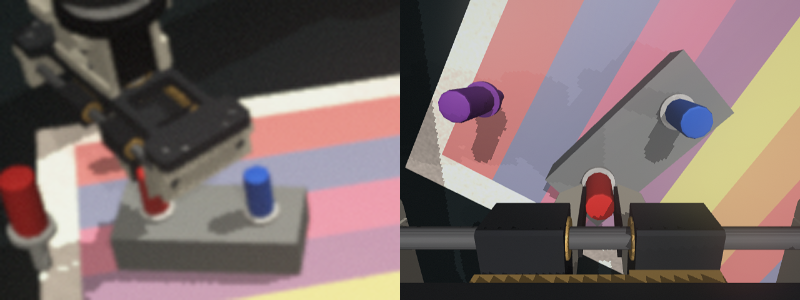

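Gripped (opening 18.7 mm). I lift and carry it above the lid hole.

Call:
{"op": "move_arm", "data": {
  "deltas": [
    {"x": 0, "y": 0, "z": -0.03, "wx": 0, "wy": 0, "wz": 0, "hand": 0.1},
    {"x": 0, "y": 0, "z": -0.08, "wx": 0, "wy": 0, "wz": 0, "hand": 0.1},
    {"x": 0.03, "y": 0.025, "z": -0.08, "wx": 0, "wy": 0, "wz": 0, "hand": 0.1},
    {"x": 0.07, "y": 0.056, "z": -0.08, "wx": 0, "wy": 0, "wz": 0, "hand": 0.1},
    {"x": 0.115, "y": 0.093, "z": -0.08, "wx": 0, "wy": 0, "wz": 0, "hand": 0.1},
    {"x": 0.16, "y": 0.129, "z": -0.08, "wx": 0, "wy": 0, "wz": 0, "hand": 0.1},
    {"x": 0.205, "y": 0.165, "z": -0.08, "wx": 0, "wy": 0, "wz": 0, "hand": 0.1},
    {"x": 0.235, "y": 0.19, "z": -0.08, "wx": 0, "wy": 0, "wz": 0, "hand": 0.1}
  ]
}}

```text
time: 8.93
tool_pos: [0.4966, 0.0874, 0.1239]
tool_rot: [-3.142, -0.0, 2.112]
contact_force: [-0.3, -1.1, -1.0]
opening: 0.0186
```

Call:
{"op": "move_arm", "data": {
  "deltas": [
    {"x": 0.014, "y": 0.011, "z": 0.015, "wx": 0, "wy": 0, "wz": 0, "hand": 0.1},
    {"x": 0.014, "y": 0.011, "z": 0.015, "wx": 0, "wy": 0, "wz": 0, "hand": 0.1},
    {"x": 0.014, "y": 0.011, "z": 0.015, "wx": 0, "wy": 0, "wz": 0, "hand": 0.1}
  ]
}}

```text
time: 9.3
tool_pos: [0.4989, 0.1015, 0.1086]
tool_rot: [-3.141, -0.0, 2.11]
contact_force: [0.1, -0.0, 0.0]
opening: 0.0184
```

```bash
python3 - <<'E'
from h import *
from cell import viewer,monitor
import cv2
o=monitor.observe(); print(o["tool_pos"].round(4),o["tool_rot"].round(4),o["contact_force"].round(2),o["opening"])
p=viewer.camera_params("wrist"); w=viewer.read_camera("wrist")[:,:,::-1].copy(); s=viewer.read_camera("scene")
f=lambda X:(proj(np.array(X),p))
v=[.5122,.1557,-.2388]
tp=o["tool_pos"]
print("hole lid wrist",f(place(v,lidpt(0,.13,.012,.06))),"tip",f(tp-[0,0,.0383]))
for n,X in(("lidhole",place(v,lidpt(0,.13,.012,.06))),("tip",tp-[0,0,.0383])): print("scene",n,((proj(X,P["scene"])-[310,160])*2.5*[1,1]).round(1), "wristcrop",((f(X)-[220,120])*2).round(0))
s=s[160:280,310:470,::-1]
cv2.imwrite("pics/p10.png",np.hstack([cv2.resize(s,(400,300),interpolation=2),cv2.resize(w[120:270,220:420],(400,300),interpolation=2)]))
E
```

```text
[0.4989 0.1015 0.1086] [-3.1405e+00 -2.0000e-04  2.1095e+00] [ 0.08 -0.03  0.  ] 0.018350971718920334
hole lid wrist [321.04137034 250.46840657] tip [318.81767809 267.05231525]
scene lidhole [125.7 175.6] wristcrop [202. 261.]
scene tip [125.  150.9] wristcrop [198. 294.]
```

View pics/p10.png

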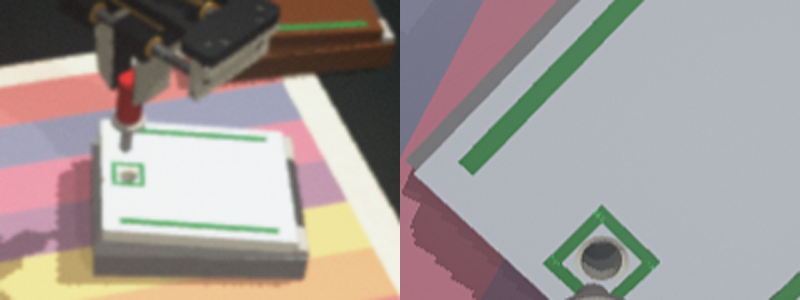

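The pin tip is at scene crop (125,150), as predicted, so it has not slipped. The lid hole at wrist crop (203,258) is within about 1 mm of the fit. I start inserting.

Call:
{"op": "move_arm", "data": {
  "deltas": [
    {"x": 0.0004, "y": 0.0003, "z": 0.015, "wx": 0, "wy": 0, "wz": 0, "hand": 0.1},
    {"x": 0.0004, "y": 0.0003, "z": 0.023, "wx": 0, "wy": 0, "wz": 0, "hand": 0.1},
    {"x": 0.0004, "y": 0.0003, "z": 0.029, "wx": 0, "wy": 0, "wz": 0, "hand": 0.1},
    {"x": 0.0004, "y": 0.0003, "z": 0.035, "wx": 0, "wy": 0, "wz": 0, "hand": 0.1},
    {"x": 0.0004, "y": 0.0003, "z": 0.035, "wx": 0, "wy": 0, "wz": 0, "hand": 0.1}
  ]
}}

```text
time: 10.02
tool_pos: [0.4989, 0.1032, 0.0735]
tool_rot: [-3.141, -0.001, 2.11]
contact_force: [0.3, 0.3, -0.4]
opening: 0.0185
```

Call:
{"op": "move_arm", "data": {
  "deltas": [
    {"x": 0, "y": 0, "z": 0.006, "wx": 0, "wy": 0, "wz": 0, "hand": 0.1},
    {"x": 0, "y": 0, "z": 0.012, "wx": 0, "wy": 0, "wz": 0, "hand": 0.1},
    {"x": 0, "y": 0, "z": 0.018, "wx": 0, "wy": 0, "wz": 0, "hand": 0.1},
    {"x": 0, "y": 0, "z": 0.018, "wx": 0, "wy": 0, "wz": 0, "hand": 0.1}
  ]
}}

```text
time: 10.52
tool_pos: [0.4987, 0.1031, 0.0554]
tool_rot: [-3.141, -0.001, 2.11]
contact_force: [0.3, 0.4, -0.9]
opening: 0.0185
```

Call:
{"op": "move_arm", "data": {
  "deltas": [
    {"x": 0, "y": 0, "z": 0.005, "wx": 0, "wy": 0, "wz": 0, "hand": 0.1},
    {"x": 0, "y": 0, "z": 0.009, "wx": 0, "wy": 0, "wz": 0, "hand": 0.1},
    {"x": 0, "y": 0, "z": 0.011, "wx": 0, "wy": 0, "wz": 0, "hand": 0.1},
    {"x": 0, "y": 0, "z": 0.011, "wx": 0, "wy": 0, "wz": 0, "hand": 0.1}
  ],
  "grip_force": 60
}}

```text
time: 11.02
tool_pos: [0.4992, 0.1028, 0.0451]
tool_rot: [-3.141, 0.0, 2.11]
contact_force: [-0.8, -3.0, 4.0]
opening: 0.0182
```

Call:
{"op": "move_arm", "data": {
  "deltas": [
    {"x": 0, "y": 0, "z": 0.001, "wx": 0, "wy": 0, "wz": 0, "hand": 0.1},
    {"x": 0, "y": 0, "z": 0.002, "wx": 0, "wy": 0, "wz": 0, "hand": 0.1},
    {"x": 0, "y": 0, "z": 0.003, "wx": 0, "wy": 0, "wz": 0, "hand": 0.1},
    {"x": 0, "y": 0, "z": 0.003, "wx": 0, "wy": 0, "wz": 0, "hand": 0.1}
  ]
}}

```text
time: 11.52
tool_pos: [0.4994, 0.1027, 0.0425]
tool_rot: [3.141, 0.001, 2.111]
contact_force: [-2.8, -5.1, 7.5]
opening: 0.0182
```

Call:
{"op": "move_arm", "data": {
  "deltas": [
    {"x": 0, "y": 0, "z": 0.001, "wx": 0, "wy": 0, "wz": 0, "hand": 0.1},
    {"x": 0, "y": 0, "z": 0.002, "wx": 0, "wy": 0, "wz": 0, "hand": 0.1},
    {"x": 0, "y": 0, "z": 0.003, "wx": 0, "wy": 0, "wz": 0, "hand": 0.1},
    {"x": 0, "y": 0, "z": 0.003, "wx": 0, "wy": 0, "wz": 0, "hand": 0.1}
  ]
}}

```text
time: 12.02
tool_pos: [0.5005, 0.1024, 0.0415]
tool_rot: [3.139, 0.003, 2.111]
contact_force: [-4.1, -5.8, 23.1]
opening: 0.0178
```

Call:
{"op": "move_arm", "data": {
  "deltas": [
    {"x": 0, "y": 0, "z": -0.001, "wx": 0, "wy": 0, "wz": 0, "hand": 0.1},
    {"x": 0, "y": 0, "z": -0.001, "wx": 0, "wy": 0, "wz": 0, "hand": 0.1},
    {"x": 0, "y": 0, "z": -0.001, "wx": 0, "wy": 0, "wz": 0, "hand": 0.1}
  ]
}}

```text
time: 12.4
tool_pos: [0.5, 0.1026, 0.0417]
tool_rot: [3.14, 0.002, 2.111]
contact_force: [-3.9, -5.3, 16.5]
opening: 0.0181
```

```bash
python3 - <<'E'
from h import *
from cell import viewer,monitor
import cv2
v=[.5122,.1557,-.2388]
w=viewer.read_camera("wrist")[:,:,::-1].copy(); s=viewer.read_camera("scene")
o=monitor.observe(); print(o["tool_pos"].round(4),o["tool_rot"].round(4),o["contact_force"].round(2),o["opening"])
for a in(0,.03,.06): print(a,[((proj(place(v,lidpt(x,d,.012,a)),P["scene"])-[330,180])*4).round(0).tolist() for x,d in((.06,.15),(-.06,.15))])
cv2.imwrite("pics/p11.png",np.hstack([cv2.resize(s[180:280,330:430,::-1],(400,400),interpolation=2),cv2.resize(w[:400],(400,400))]))
E
```

```text
[0.5001 0.1026 0.0417] [3.1398e+00 1.9000e-03 2.1107e+00] [-2.26 -4.8  16.43] 0.01818399797373492
0 [[80.0, 303.0], [74.0, 128.0]]
0.03 [[81.0, 297.0], [75.0, 121.0]]
0.06 [[83.0, 290.0], [77.0, 115.0]]
```

View pics/p11.png

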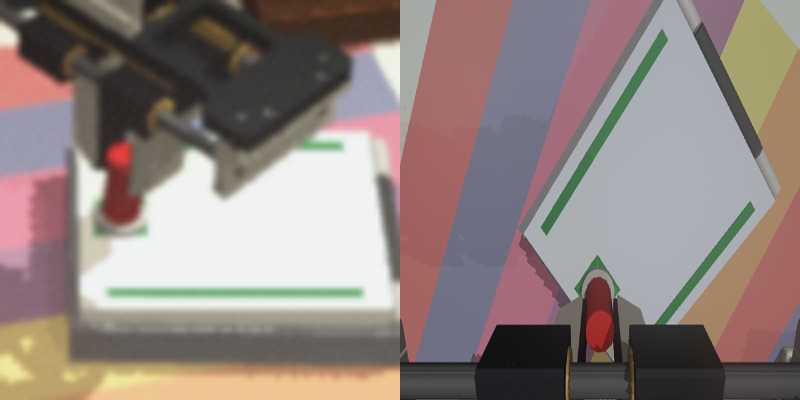

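The flange sits on the lid, the lid corner at crop (80,305) matches shut, and the pin is upright. The stiffness is steep, so the lid is at its hard stop. I ease off slightly into the 10 to 15 N band and hold.

Call:
{"op": "move_arm", "data": {
  "deltas": [
    {"x": 0, "y": 0, "z": -0.0003, "wx": 0, "wy": 0, "wz": 0, "hand": 0.1},
    {"x": 0, "y": 0, "z": -0.0003, "wx": 0, "wy": 0, "wz": 0, "hand": 0.1},
    {"x": 0, "y": 0, "z": -0.0003, "wx": 0, "wy": 0, "wz": 0, "hand": 0.1},
    {"x": 0, "y": 0, "z": -0.0003, "wx": 0, "wy": 0, "wz": 0, "hand": 0.1}
  ]
}}

```text
time: 13.0
tool_pos: [0.5, 0.1026, 0.0417]
tool_rot: [3.14, 0.002, 2.111]
contact_force: [-2.8, -4.1, 14.3]
opening: 0.0182
```

```bash
python3 - <<'E'
from cell import robot,monitor
print(robot.hand_in()); o=monitor.observe(); print(o["time"],o["tool_pos"].round(4),o["contact_force"].round(1),o["opening"])
E
```

```text
the job is handed in; nothing more can be done
None
the job is handed in; nothing more can be done
```

I swung the white lid down, took the smaller red pin from the rack and pushed it through the lid into the base. I handed the job in at 13.0 s while still pressing down. No verdict came back, and the state could not be read after hand-in.

**Last checks:**
- **Push:** the downward force was 14.3 N with the tool still. Backing off 1 mm from a brief 23 N dropped the force by about 7 N while the tool moved only about 0.2 mm, so the lid is on its hard stop.
- **Picture:** taken just before the last 0.3 mm of easing off, it shows the lid flat, the flange seated on it and the pin upright.
- **Position:** the tool was about 1 mm from the fitted centre of the base hole. From the tool height, the pin tip is roughly 17 mm or more deep.
- **Other objects:** I had no contact with the blue pin, trays, jar or tin.

**What disagreed:**
- **Lid push:** with the fingers closed, the tool read about 20 to 27 mm lower than the lid face it was pushing. I did not find out why, so I went by force and camera there.
- **Pin height:** at the final push the tool was about 3 mm lower than the pin's expected seated height. The pin probably slid up a little in the grip, or the joint gave slightly.
- **Sideways force:** about 5 N remained while pressing.

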